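# Load the microplate imager

## Robot

A 7-joint arm with a two-finger parallel gripper is mounted at the origin on a cart in front of the work surface, level with it; the furniture and walls round the work are solid. World frame = base frame: x ahead of the robot, y to its left, z up, the work surface at z = 0. Lengths are in m, angles in rad, forces in N, time in s.
With the tool pointing down it reaches from about 0.4 to 0.85 m from the base axis. Payload 10.4 kg.
Tool frame: the origin (TCP) lies midway between the tips of the shut fingers; the grasp point (between the pads) lies 19 mm behind it; z points along the fingers, y is the line along which they close (so a half turn about z gives the same grasp; the last joint's range is limited). The gripper opens to 87 mm and grips with 3 to 60 N. Pads are 19 mm wide; open, the fingers measure 117 mm over their backs; the gripper's body (75 mm by 190 mm) begins 51 mm behind the grasp point.
Start: joints at [1.205, 0.332, -0.065, 1.46, 0.022, 1.35, -0.088], TCP at [0.21, -0.589, 0.223] pointing down, gripper open.
Joint ranges: [-2.6, 2.6], [-0.5, 2.12], [-1.47, 1.34], [0.16, 2.42], [-1.27, 4.41], [0.06, 2.06], [-2.6, 2.6]. Speed limits (rad/s): [2.22, 2.22, 2.79, 2.79, 3.14, 3.14, 3.14].

## Interface

Orientations are given as [roll, pitch, yaw] about the fixed x, y, z axes, in that order (R = Rz(yaw) Ry(pitch) Rx(roll)).
In Python, from cell import robot, viewer, workorder gives the robot as it stands. The module is installed in compiled form; this text tells all that it offers.
- The arm moves only by the tool jog_arm, never from a script. Its argument "steps" is text: rows parted by semicolons, each of 5 numbers parted by spaces: the shift along the tool's x, y, z in mm, then the turn about the tool's z in rad, then the gripper command: -1 is fully open, 1 is shut, values between are in proportion. A call has 1 to 12 rows; each row shifts and turns the commanded pose from where the row before left it, along the tool's axes as they then stand; what a row does not reach is not made up. A row lasts 1/12 s, in which the tool goes at most 41.7 mm and 7.16 degrees, less where a joint would pass 70% of its speed; a pose out of reach is approached as far as the arm can. A call is refused whole if a number of a shift passes 41.7 or a number of a turn 0.125, either way. A call with a gripper value outside its range is refused whole. The fingers move at their own pace and stop on an object; the grip force is fixed at half the most. Time passes only in rows, so rows that do not move let the fingers close. It gives the time, the measured TCP pose, the force, the opening and the grip force at its end, in the units of the state.
- robot.state(): the state, without advancing time (a new reading comes with each control period).
- viewer.read_camera(name): name is "scene" or "top" or "wrist"; returns the picture (480x640x3 uint8, blue, green, red); there is no depth.
- viewer.get_calibration(name): a dict with "camera_matrix" (3x3 intrinsics, pixels), "world_from_camera" (4x4, takes a point from camera to world coordinates). Camera axes: x right, y up, looking along -z (the intrinsics and any distortion apply to the point x, -y, -z); pixel columns grow to the right and rows downward; lengths in m; the calibration is good to about 2 mm. A picture is of the moment at which its call begins: read the wrist's pose just before it. get_calibration takes no time and is no camera call; for the wrist camera it gives the pose at the moment of the call.
- workorder.finish_job(): hands the job in; it is judged then, once.
The state is a dict: "t": time; "joints": joint angles; "joint_vel": joint speeds; "effort": joint torques, N m; "tool_pos": TCP position; "eef_rot": TCP orientation; "ft_force": force on the tool from outside, world axes, zero at the start; "moment": the same for the moment, N m; "gripper_width": finger opening in m; "finger_force": force on a finger pad.
Only numpy, scipy, OpenCV 4.12 (cv2) and the standard library are available. Lean on these libraries where they do the work, as an engineer would, in place of code of your own. Each camera call takes 0.05 s, during which the arm holds its last target. There are 200 camera calls.

## Task

The well plate was set down askew on the imager's run-out carriage. Without picking it up, push it gently along the deck until it is square and hard up against both the back stop and the side fence, then swing the small retaining lever fully closed across its front, and only then push the carriage all the way into the imager. Touch and push only: lift nothing, leave the vials, the rubber bulb and the stopper where they are, and finish clear of everything.

Things in the scene. Friction and masses are not known exactly. Their poses are not given: they have to be found in the camera images.
- imager: microplate imager, a low grey box with a white hood, fixed to the bench: 214 mm wide (218 mm over the hood), 195 mm deep, 108 mm high. Origin: middle of its front face at bench height. Its x axis points into the imager (away from the robot, roughly), y to its left, z up. The slot in the front face is 188 mm wide and runs from 28 to 76 mm above the bench
- carriage (a joint): how far the carriage is pushed in along the imager's +x axis, m: 0 run out as at the start, 0.125 all the way home (its white front block then all but meets the housing). Slides stiffly (about 6 N) and stays where left; pushing the plate on the back stop harder than that also moves the carriage in. The deck is a flat dark metal plate 180 mm wide, top face 45 mm above the bench
- nest (a point): point on the carriage's deck (45 mm above the bench) for the middle of the plate's underside; moves with the carriage (run out: 70 mm in front of the housing's face), axes as the imager's. Here the deck spans x -112 to +64, y -90 to +90 mm; steel back stop, 8 mm high, face at x +43 (y -58 to +58); side fence on the right, 8 mm high, face at y -64 (x -36 to +38). Left and front are open
- carriage_front (a point): middle of the upright front face of the carriage (white block 180 mm wide, reaching from 14 to 45 mm above the bench, its top level with the deck), the face to push on to send it home; it is 112 mm in front of the nest point and at the end still stands 57 mm out of the housing
- plate: white 96-well microplate, 128 mm long (its own y) by 85.5 mm (its own x) by 14.4 mm high, about 110 g, loose on the deck, slides easily (about 1 N). Origin: middle of its underside. It starts 13 to 24 mm short of the back stop, 10 to 20 mm left of the fence, turned by up to 0.12 rad. When seated its origin is at the nest point and its axes parallel to the nest's
- lever (a joint): retaining lever at the deck's right front corner, rad: 0 open (arm pointing forward, 0.262 rad inward to the left), 1.309 closed on its own stop (arm pointing left across the plate's front edge); starts at 0 to 0.2. Clockwise from above closes it. Stays where left (about 1 N at the post). Closed, its roller clears a seated plate by 1.3 mm: it closes fully only if the plate is home at the back
- lever_pivot (a point): axis of the lever on the deck's top face, 50 mm in front of and 78 mm to the right of the nest point; axes parallel to the imager's
- lever_post (a point): middle of the lever's upright black finger post, 56 mm from the pivot: a pin 11 mm across whose foot is 2 mm and top 24 mm above the deck. A rubber roller 12 mm across and 12 mm high sits on the 8 mm wide arm 38 mm from the pivot
- vial_1: bystander: upright sample vial with black cap, 24 mm across, 50 mm high, left of the carriage's front; origin at the underside
- vial_2: bystander: upright sample vial with white cap, 24 mm across, 50 mm high, in the same group; origin at the underside
- vial_3: bystander: upright sample vial with black cap, 24 mm across, 50 mm high, in the same group; origin at the underside
- pipette_bulb: bystander: dark green rubber bulb lying near the front edge of the bench, 50 x 82 x 50 mm; origin under its middle
- white_stopper: bystander: white conical stopper near the front edge of the bench, 40 mm across, 34 mm high; origin at the underside

How it is judged:
By the outcome, as a careful person would: the job done as asked, in the order asked, and still so for the second after the job is handed in, with the robot touching nothing.
It also fails if it takes over 64 s, if anything falls off the work surface, if the arm or the gripper's body presses on something with over 40 N, if the wrist force passes 120 N, or if a joint passes its speed limit or range.

## Working session

There is one attempt and no reset: what is moved stays moved. The work goes in short steps, Python scripts to look and compute and a tool call to move; the robot and the scene stay as the last step left them, time stands still between calls to the robot, and variables do not carry over. Pictures are saved under pics/ and viewed, at most 10 in all, crops included, and the job is handed in when it is done.

Besides the shell and the picture viewer there is one more tool, called after ">>>" as name(argument=value, ...) on one line, values as JSON. jog_arm: Moves the arm, as the interface text tells. Its arguments: {"type":"object","properties":{"steps":{"type":"string"}},"required":["steps"]}

```bash
mkdir -p pics
cat > h.py <<'E'
import numpy as np, cv2
from cell import robot, viewer, workorder
def snap(n,f=None):
    c=viewer.get_calibration(n); im=viewer.read_camera(n)
    if f: cv2.imwrite('pics/'+f,im)
    return im,c
def ray(c,px,z):
    K=np.array(c['camera_matrix']);T=np.array(c['world_from_camera'])
    px=np.atleast_2d(np.array(px,float))
    d=np.c_[px,np.ones(len(px))]@np.linalg.inv(K).T*[1,-1,-1]@T[:3,:3].T
    o=T[:3,3]; return o+d*((z-o[2])/d[:,2])[:,None]
E
python3 - <<'E'
from h import *
for n in('scene','top'):
    im,c=snap(n,n+'.png'); print(n,{k:np.round(v,3).tolist() if not isinstance(v,str) else v for k,v in c.items()})
s=robot.state();print(s['t'],s['tool_pos'],s['eef_rot'],s['ft_force'])
E
```

```text
scene {'camera_matrix': [[596.481, 0.0, 316.602], [0.0, 596.481, 237.655], [0.0, 0.0, 1.0]], 'world_from_camera': [[-0.908, 0.238, -0.344, 0.131], [-0.418, -0.521, 0.744, 0.927], [-0.002, 0.819, 0.573, 0.706], [0.0, 0.0, 0.0, 1.0]]}
top {'camera_matrix': [[503.164, 0.0, 320.087], [0.0, 503.164, 225.875], [0.0, 0.0, 1.0]], 'world_from_camera': [[0.001, 0.986, -0.165, 0.296], [-1.0, 0.002, 0.009, 0.107], [0.009, 0.165, 0.986, 1.251], [0.0, 0.0, 0.0, 1.0]]}
0.1 [ 0.20996617 -0.58829261  0.22181612] [-3.14027206e+00  3.36087583e-05  3.42812274e-01] [-0.489213  -0.1773601 -0.5903373]
```

View pics/top.png

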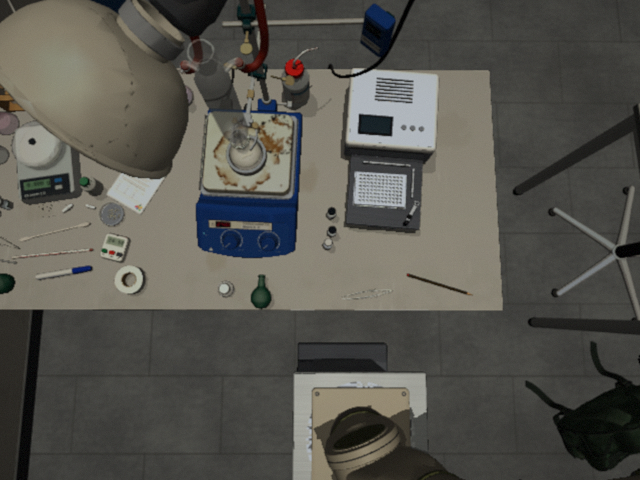

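View pics/scene.png

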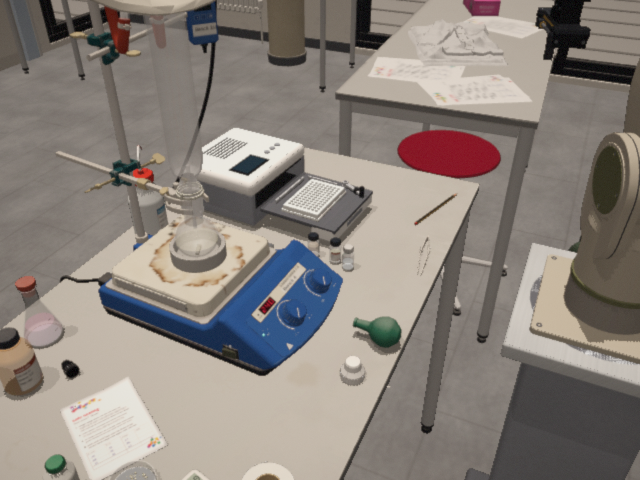

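The top view shows the imager at about (390,115), the deck at (345-422,155-232), the plate at (380,189), the lever post near (408,222) and the vials at (332,212), (332,231) and (328,243).

Run:
```python
from h import *
c=viewer.get_calibration('top')
print('deck corners',ray(c,[[345,226],[419,231],[424,160],[348,152]],.045).round(3).tolist())
print('plate',ray(c,[[380,189]],.059).round(3).tolist())
print('vials',ray(c,[[332,210],[332,229],[328,241]],.05).round(3).tolist())
print('hood',ray(c,[[346,150],[434,158]],.108).round(3).tolist())
w=viewer.get_calibration('wrist'); T=np.array(w['world_from_camera']);print(np.round(T,3).tolist(),np.array(w['camera_matrix']).round(1).tolist())
im=cv2.imread('pics/top.png')[140:260,310:450]; cv2.imwrite('pics/topc.png',cv2.resize(im,None,fx=5,fy=5,interpolation=2))
```

```text
deck corners [[0.498, 0.036, 0.045], [0.486, -0.144, 0.045], [0.665, -0.163, 0.045], [0.685, 0.027, 0.045]]
plate [[0.587, -0.05, 0.059]]
vials [[0.536, 0.067, 0.05], [0.489, 0.067, 0.05], [0.46, 0.077, 0.05]]
hood [[0.669, 0.036, 0.108], [0.651, -0.172, 0.108]]
[[0.335, 0.91, 0.245, 0.277], [-0.942, 0.324, 0.086, -0.565], [-0.002, -0.26, 0.966, 0.384], [0.0, 0.0, 0.0, 1.0]] [[357.4, 0.0, 315.3], [0.0, 357.4, 238.5], [0.0, 0.0, 1.0]]
```

View pics/topc.png

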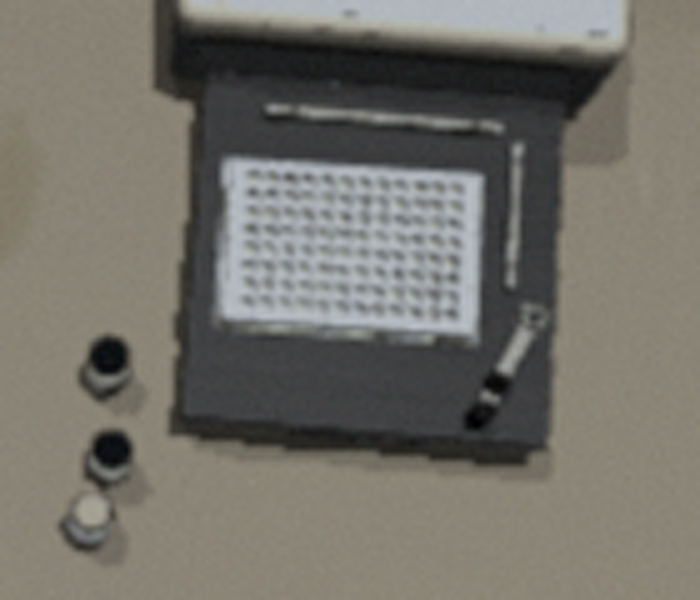

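>>> jog_arm(steps="0 0 0 0.103 -1;0 0 0 0.103 -1;0 0 0 0.103 -1;0 0 0 0.104 -1;17.6 -35 0 0 -1;17.6 -35 0 0 -1;17.6 -35 0 0 -1;17.6 -35 0 0 -1;17.6 -35 0 0 -1;17.6 -35 0 0 -1;17.6 -35 0 0 -1;17.6 -35 0 0 -1")

```text
t: 1.1
tool_pos: [0.3706, -0.3173, 0.2224]
eef_rot: [3.141, 0.0, -0.07]
ft_force: [1.5, 0.3, -0.2]
gripper_width: 0.0871
finger_force: 0.0
```

>>> jog_arm(steps="17.6 -35 0 0 -1;17.6 -35 0 0 -1;17.6 -35 0 0 -1;17.6 -35 0 0 -1;17.6 -35 0 0 -1;17.6 -35 0 0 -1;17.6 -35 0 0 -1;17.6 -35 0 0 -1;0 0 0 0 -1;0 0 0 0 -1;0 0 0 0 -1;0 0 0 0 -1")

```text
t: 2.1
tool_pos: [0.5298, -0.0512, 0.2223]
eef_rot: [3.141, 0.001, -0.072]
ft_force: [-0.2, 0.0, 0.1]
gripper_width: 0.0871
finger_force: 0.0
```

Run:
```python
from h import *
im,c=snap('wrist','w1.png'); s=robot.state();print(s['t'],s['tool_pos'],s['eef_rot'],s['ft_force'])
np.save('w1.npy',c,allow_pickle=True)
```

```text
2.15 [ 0.5298315  -0.05132942  0.22241936] [ 3.14090427e+00  2.82701274e-04 -7.25342590e-02] [ 0.10952567 -0.10329139 -1.12261416]
```

View pics/w1.png

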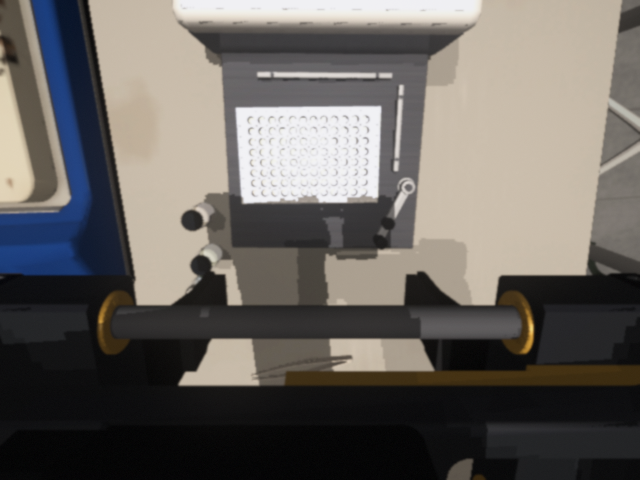

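The wrist view shows the plate at (236-381,106-204), the back stop at (258-392,75), the fence at (399,86-170), the lever pivot at (407,187) and the post near (381,240). The vials at (192,219) and (205,264) are left of the carriage.

```bash
cat >> h.py <<'E'
def meas(im,c,zp=.0594,roi=(40,270,215,440)):
    g=cv2.cvtColor(im,cv2.COLOR_BGR2GRAY); m=np.zeros_like(g); a,b,d,e=roi
    m[a:b,d:e]=(g[a:b,d:e]>130)*255
    out=[]
    for k in cv2.findContours(m,0,1)[0]:
        if cv2.contourArea(k)<60: continue
        z=zp if cv2.contourArea(k)>3000 else .053
        P=ray(c,k[:,0,:],z)[:,:2]
        r=cv2.minAreaRect((P*1000).astype(np.float32))
        out.append((z,np.round(cv2.boxPoints(r),1).tolist(),np.round(r[0],1),np.round(r[1],1),round(r[2],2)))
    return out
E
python3 - <<'E'
from h import *
c=np.load('w1.npy',allow_pickle=True).item(); im=cv2.imread('pics/w1.png')
for o in meas(im,c): print(o)
print('pivot',ray(c,[[407,186]],.051),'post',ray(c,[[380,242]],.069))
print('deck L/R/front',ray(c,[[222,60],[231,247],[426,60],[412,247]],.045).round(4).tolist())
E
```

```text
(0.053, [[484.79998779296875, 31.700000762939453], [509.20001220703125, 28.100000381469727], [512.0999755859375, 47.5], [487.70001220703125, 51.099998474121094]], array([498.5,  39.6]), array([19.6, 24.6]), 81.63)
(0.053, [[526.4000244140625, -126.19999694824219], [556.9000244140625, -148.39999389648438], [566.7000122070312, -134.89999389648438], [536.2000122070312, -112.80000305175781]], array([ 546.6, -130.6]), array([16.6, 37.7]), 53.98)
(0.0594, [[543.7999877929688, -109.9000015258789], [627.5, -115.0999984741211], [635.4000244140625, 11.300000190734863], [551.7999877929688, 16.600000381469727]], array([589.6, -49.3]), array([126.7,  83.8]), 86.4)
(0.053, [[581.2999877929688, -130.8000030517578], [632.7999877929688, -135.10000610351562], [633.2000122070312, -130.10000610351562], [581.7000122070312, -125.80000305175781]], array([ 607.2, -130.4]), array([ 5. , 51.7]), 85.3)
(0.053, [[649.5999755859375, -125.5], [653.5, -125.80000305175781], [654.4000244140625, -113.80000305175781], [650.5, -113.5]], array([ 652. , -119.7]), array([12.1,  3.9]), 85.82)
(0.053, [[650.5999755859375, -111.80000305175781], [655.2999877929688, -112.19999694824219], [662.7000122070312, -10.600000381469727], [658.0, -10.300000190734863]], array([656.7, -61.2]), array([101.8,   4.7]), 85.82)
(0.053, [[560.2000122070312, 28.200000762939453], [669.2000122070312, 12.199999809265137], [671.0, 24.100000381469727], [562.0, 40.099998474121094]], array([615.6,  26.2]), array([ 12. , 110.2]), 81.63)
(0.0594, [[472.29998779296875, -57.0], [474.1000061035156, -166.5], [665.0, -163.3000030517578], [663.0999755859375, -53.79999923706055]], array([ 568.6, -110.1]), array([190.9, 109.5]), 0.97)
pivot [[ 0.55516713 -0.13830523  0.051     ]] post [[ 0.50815155 -0.10885578  0.069     ]]
deck L/R/front [[0.6752, 0.0196, 0.045], [0.5067, 0.0345, 0.045], [0.6623, -0.1569, 0.045], [0.4936, -0.1443, 0.045]]
```

>>> jog_arm(steps="-6 -6.5 30 0 -0.38;0 0 35 0 -0.38;0 0 35 0 -0.38;0 0 30 0 -0.38;0 0 20 0 -0.38;0 0 12 0 -0.38;0 0 6 0 -0.38;0 0 4 0 -0.38;0 0 0 0 -0.38;0 0 0 0 -0.38")

```text
t: 2.98
tool_pos: [0.5255, -0.0431, 0.0516]
eef_rot: [3.141, -0.002, -0.071]
ft_force: [0.5, -0.6, 0.4]
gripper_width: 0.0598
finger_force: 0.0
```

Run:
```python
from h import *
im,c=snap('wrist','w2.png')
```

```text
(no output)
```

View pics/w2.png

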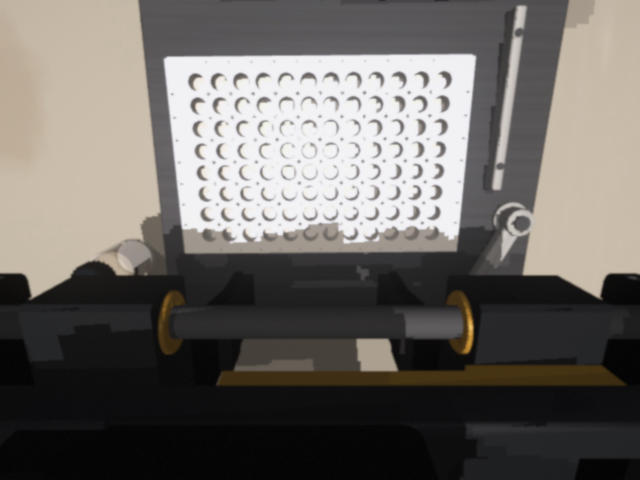

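The close view shows the plate at (166-475,55-252), with clear deck in front of it down to the fingers at row 285. The lever arm is at (500,240), clear on the right.

>>> jog_arm(steps="5 0 0 0 -0.38;4 0 0 0 -0.38;2 0 0 0 -0.38;2 0 0 0 -0.38;2 0 0 0 -0.38;2 0 0 0 -0.38;2 0 0 0 -0.38;2 0 0 0 -0.38;2 0 0 0 -0.38;2 0 0 0 -0.38;2 0 0 0 -0.38;2 0 0 0 -0.38")

```text
t: 4.03
tool_pos: [0.5539, -0.045, 0.0505]
eef_rot: [3.142, -0.0, -0.07]
ft_force: [-1.7, 0.8, 0.2]
gripper_width: 0.0599
finger_force: 0.5
```

>>> jog_arm(steps="1 0 0 0 -0.38;1 0 0 0 -0.38;1 0 0 0 -0.38;0 0 0 0 -0.38")

```text
t: 4.37
tool_pos: [0.5569, -0.0451, 0.0506]
eef_rot: [-3.142, -0.0, -0.07]
ft_force: [0.0, -1.2, -1.1]
gripper_width: 0.0601
finger_force: 0.0
```

>>> jog_arm(steps="0.7 0 0 0 -0.38;0.7 0 0 0 -0.38;0 0 0 0 -0.38")

```text
t: 4.62
tool_pos: [0.5579, -0.0451, 0.0505]
eef_rot: [3.142, 0.001, -0.07]
ft_force: [-2.5, -0.0, 0.7]
gripper_width: 0.0602
finger_force: 1.1
```

Run:
```python
from h import *
im,c=snap('wrist','w3.png')
for o in meas(im,c,roi=(0,262,120,560)): print(o)
```

```text
(0.053, [[583.0, -130.60000610351562], [643.0, -135.39999389648438], [643.2999877929688, -131.1999969482422], [583.2999877929688, -126.4000015258789]], array([ 613.2, -130.9]), array([ 4.2, 60.2]), 85.42)
(0.0594, [[572.5, -110.4000015258789], [648.4000244140625, -115.80000305175781], [657.2000122070312, 7.900000095367432], [581.2999877929688, 13.300000190734863]], array([614.8, -51.2]), array([124. ,  76.1]), 85.93)
(0.053, [[565.2000122070312, -145.89999389648438], [566.7999877929688, -160.60000610351562], [647.2000122070312, -152.1999969482422], [645.5999755859375, -137.39999389648438]], array([ 606.2, -149. ]), array([80.9, 14.8]), 6.0)
(0.053, [[649.0999755859375, -125.19999694824219], [652.9000244140625, -125.5], [653.7000122070312, -114.0999984741211], [649.9000244140625, -113.9000015258789]], array([ 651.4, -119.7]), array([11.4,  3.8]), 85.93)
(0.053, [[650.0999755859375, -112.19999694824219], [654.4000244140625, -112.5], [661.5, -23.799999237060547], [657.2000122070312, -23.399999618530273]], array([655.8, -68. ]), array([89. ,  4.4]), 85.44)
(0.053, [[657.5999755859375, -21.899999618530273], [661.4000244140625, -22.100000381469727], [662.2000122070312, -10.5], [658.5, -10.199999809265137]], array([659.9, -16.2]), array([11.7,  3.8]), 85.93)
(0.0594, [[579.7000122070312, 25.0], [675.7999877929688, 4.199999809265137], [679.4000244140625, 21.100000381469727], [583.2999877929688, 41.900001525878906]], array([629.5,  23.1]), array([17.3, 98.3]), 77.82)
```

View pics/w3.png

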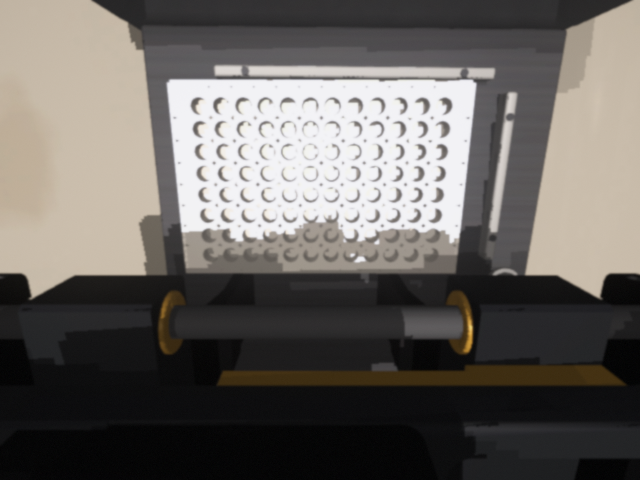

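The plate's back edge, row 80, is 1-2 mm short of the stop at row 77 and nearly parallel to it. I'll keep pushing and watch the force.

>>> jog_arm(steps="0.6 0 0 0 -0.38;0 0 0 0 -0.38;0 0 0 0 -0.38")

```text
t: 4.92
tool_pos: [0.5581, -0.0452, 0.0505]
eef_rot: [3.141, 0.001, -0.07]
ft_force: [-5.8, 0.0, 2.7]
gripper_width: 0.06
finger_force: 2.5
```

>>> jog_arm(steps="0.6 0 0 0 -0.38;0 0 0 0 -0.38;0 0 0 0 -0.38")

```text
t: 5.17
tool_pos: [0.5586, -0.0452, 0.0505]
eef_rot: [3.141, 0.001, -0.07]
ft_force: [-6.1, 1.5, 3.8]
gripper_width: 0.0598
finger_force: 2.7
```

>>> jog_arm(steps="0.5 0 0 0 -0.38;0 0 0 0 -0.38;0 0 0 0 -0.38")

```text
t: 5.42
tool_pos: [0.559, -0.0453, 0.0504]
eef_rot: [3.141, 0.002, -0.07]
ft_force: [-5.8, 1.3, 4.4]
gripper_width: 0.06
finger_force: 2.8
```

>>> jog_arm(steps="-3 0 0 0 -0.38;-17 0 0 0 -0.38;0 0 -25 0 1;0 0 -25 0 1;24 -32 0 0 1;24 -32 0 0 1;25 -32 0 0 1;0 0 0 0 1;0 0 20 0 1;0 0 20 0 1;0 0 9 0 1;0 0 0 0 1")

```text
t: 6.42
tool_pos: [0.618, 0.0464, 0.0493]
eef_rot: [3.141, 0.003, -0.07]
ft_force: [-0.2, 0.5, -0.0]
gripper_width: 0.0037
finger_force: 0.0
```

Run:
```python
from h import *
im,c=snap('wrist','w4.png')
for o in meas(im,c,roi=(0,262,120,640)): print(o)
print(robot.state()['tool_pos'],robot.state()['gripper_width'])
```

```text
(0.0594, [[627.2999877929688, -99.5999984741211], [649.5999755859375, -101.19999694824219], [657.2999877929688, 7.699999809265137], [635.0999755859375, 9.300000190734863]], array([642.3, -45.9]), array([109.2,  22.3]), 85.94)
(0.0594, [[638.7999877929688, 12.600000381469727], [650.9000244140625, -95.69999694824219], [673.7000122070312, -93.19999694824219], [661.7000122070312, 15.100000381469727]], array([656.3, -40.3]), array([ 23., 109.]), 6.34)
(0.0594, [[677.2999877929688, -90.9000015258789], [729.9000244140625, -95.0], [740.0, 33.29999923706055], [687.4000244140625, 37.400001525878906]], array([708.7, -28.8]), array([128.7,  52.7]), 85.51)
(0.0594, [[651.4000244140625, 29.399999618530273], [741.4000244140625, 25.399999618530273], [745.5, 117.5999984741211], [655.5, 121.5999984741211]], array([698.5,  73.5]), array([92.3, 90. ]), 87.44)
[0.61886671 0.0465101  0.05090457] 0.0022883013272526234
```

View pics/w4.png

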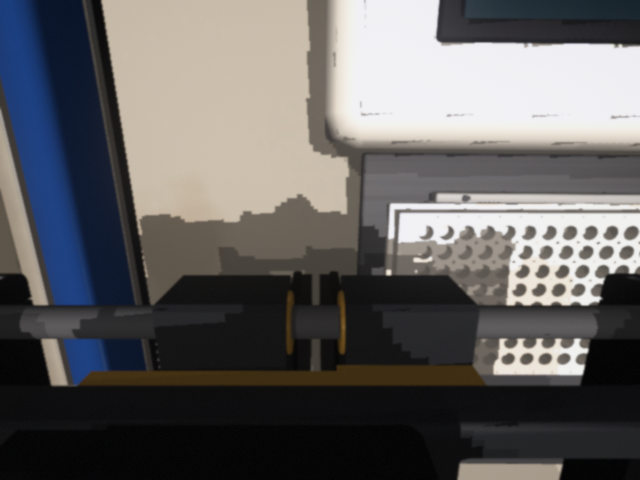

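The shut fingers are at (315,290), left of the plate. The plate's left edge is at column 388, still close to the stop.

>>> jog_arm(steps="0 5 0 0 1;0 5 0 0 1;0 4 0 0 1;0 2 0 0 1;0 2 0 0 1;0 2 0 0 1;0 2 0 0 1;0 2 0 0 1;0 2 0 0 1;0 1 0 0 1;0 0 0 0 1")

```text
t: 7.38
tool_pos: [0.6175, 0.0196, 0.0516]
eef_rot: [3.142, -0.0, -0.07]
ft_force: [-0.0, -0.5, -0.5]
gripper_width: 0.0002
finger_force: 0.0
```

>>> jog_arm(steps="0 1 0 0 1;0 1 0 0 1;0 0 0 0 1")

```text
t: 7.63
tool_pos: [0.6173, 0.0177, 0.0515]
eef_rot: [3.142, -0.0, -0.07]
ft_force: [0.1, 1.2, -0.5]
gripper_width: 0.0006
finger_force: 0.2
```

>>> jog_arm(steps="0 1 0 0 1;0 1 0 0 1;0 0 0 0 1")

```text
t: 7.88
tool_pos: [0.6172, 0.0155, 0.0515]
eef_rot: [3.141, -0.0, -0.07]
ft_force: [0.0, 0.0, 0.3]
gripper_width: 0.0005
finger_force: 0.1
```

>>> jog_arm(steps="0 1.5 0 0 1;0 1.5 0 0 1;0 0 0 0 1")

```text
t: 8.13
tool_pos: [0.617, 0.0123, 0.0515]
eef_rot: [3.141, -0.0, -0.071]
ft_force: [-0.9, -0.5, 0.1]
gripper_width: 0.0005
finger_force: 0.0
```

>>> jog_arm(steps="0 1 0 0 1;0 1 0 0 1;0 0 0 0 1")

```text
t: 8.38
tool_pos: [0.6168, 0.0105, 0.0515]
eef_rot: [3.141, -0.0, -0.07]
ft_force: [-0.6, 0.3, 0.6]
gripper_width: 0.0004
finger_force: 0.0
```

>>> jog_arm(steps="0 1 0 0 1;0 1 0 0 1;0 0 0 0 1")

```text
t: 8.63
tool_pos: [0.6167, 0.0085, 0.0515]
eef_rot: [3.141, 0.0, -0.07]
ft_force: [1.0, -0.5, 0.1]
gripper_width: 0.0003
finger_force: 0.0
```

Run:
```python
from h import *
im,c=snap('wrist','w5.png')
g=cv2.cvtColor(im,6)
K=np.array(c['camera_matrix']);T=np.array(c['world_from_camera'])
for r in(225,245,262): 
    xs=np.where(g[r]>95)[0]; print(r,[ (int(x),ray(c,[[x,r]],.0594)[0,:2].round(4).tolist()) for x in xs if 300<x<420 and g[r,x-1]<=95])
cv2.imwrite('pics/w5c.png',cv2.resize(im[150:400,200:600],None,fx=2,fy=2))
```

```text
225 [(334, [0.6517, -0.002])]
245 [(335, [0.6424, -0.0019])]
262 [(335, [0.6344, -0.0015]), (342, [0.6342, -0.0047])]
```

View pics/w5c.png

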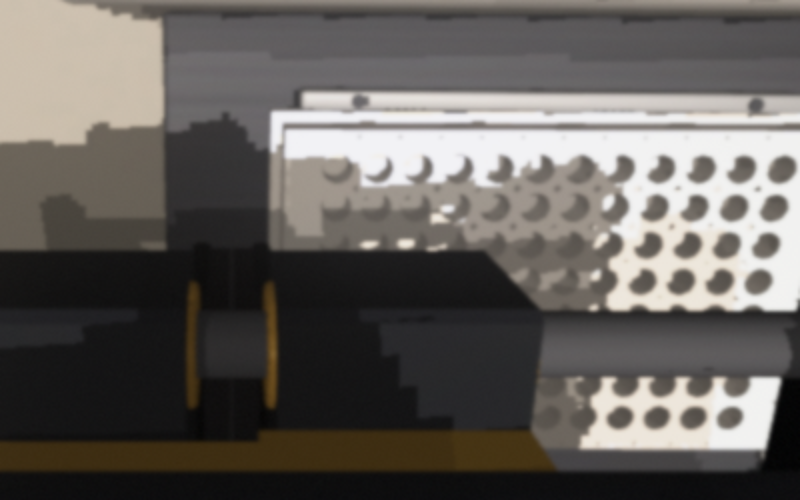

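The plate has moved right. Its left edge is at about column 335, or nest y of about +64, so it is nearly on the fence. I'll continue until contact shows in the force.

>>> jog_arm(steps="0 0.8 0 0 1;0 0 0 0 1;0 0 0 0 1")

```text
t: 8.93
tool_pos: [0.6167, 0.0083, 0.0516]
eef_rot: [-3.141, -0.0, -0.07]
ft_force: [1.3, 1.7, 0.1]
gripper_width: 0.0004
finger_force: 0.9
```

>>> jog_arm(steps="0 0.8 0 0 1;0 0 0 0 1;0 0 0 0 1")

```text
t: 9.18
tool_pos: [0.6168, 0.0082, 0.0517]
eef_rot: [-3.141, -0.001, -0.069]
ft_force: [1.6, 5.3, -2.0]
gripper_width: 0.0004
finger_force: 2.6
```

>>> jog_arm(steps="0 0.8 0 0 1;0 0 0 0 1;0 0 0 0 1")

```text
t: 9.43
tool_pos: [0.6169, 0.0081, 0.0518]
eef_rot: [-3.14, -0.001, -0.069]
ft_force: [2.0, 7.4, 0.4]
gripper_width: 0.0004
finger_force: 3.5
```

>>> jog_arm(steps="0 -3 0 0 1;0 -9 0 0 1;0 0 -25 0 1;0 0 -25 0 1;-26 27 0 0 -0.38;-26 27 0 0 -0.38;-26 27 0 0 -0.38;0 0 0 0 -0.38;0 0 20 0 -0.38;0 0 20 0 -0.38;0 0 10 0 -0.38;0 0 0 0 -0.38")

```text
t: 10.43
tool_pos: [0.5322, -0.0569, 0.0494]
eef_rot: [3.141, 0.004, -0.07]
ft_force: [0.9, 0.4, -0.7]
gripper_width: 0.0455
finger_force: 0.0
```

>>> jog_arm(steps="6 0 0 0 -0.38;6 0 0 0 -0.38;5 0 0 0 -0.38;2 0 0 0 -0.38;2 0 0 0 -0.38;1 0 0 0 -0.38;0 0 0 0 -0.38;0 0 0 0 -0.38")

```text
t: 11.1
tool_pos: [0.5558, -0.0585, 0.0516]
eef_rot: [3.142, 0.0, -0.07]
ft_force: [-0.6, 0.4, -0.8]
gripper_width: 0.0604
finger_force: 0.0
```

>>> jog_arm(steps="1 0 0 0 -0.38;0.8 0 0 0 -0.38;0 0 0 0 -0.38;0 0 0 0 -0.38")

```text
t: 11.43
tool_pos: [0.5576, -0.0586, 0.0516]
eef_rot: [3.142, -0.0, -0.07]
ft_force: [0.2, 0.8, -0.1]
gripper_width: 0.0596
finger_force: 0.0
```

>>> jog_arm(steps="0.5 0 0 0 -0.38;0 0 0 0 -0.38;0 0 0 0 -0.38")

```text
t: 11.68
tool_pos: [0.558, -0.0587, 0.0515]
eef_rot: [3.141, 0.0, -0.07]
ft_force: [-0.6, -0.4, 0.5]
gripper_width: 0.0603
finger_force: 0.5
```

>>> jog_arm(steps="0.5 0 0 0 -0.38;0 0 0 0 -0.38;0 0 0 0 -0.38")

```text
t: 11.93
tool_pos: [0.5581, -0.0587, 0.0514]
eef_rot: [3.141, 0.001, -0.07]
ft_force: [-4.1, 0.5, 2.5]
gripper_width: 0.0599
finger_force: 2.2
```

The plate is seated. Next I back off, shut the fingers and go behind the lever post.

>>> jog_arm(steps="-3 0 0 0 -0.38;-15 0 0 0 -0.38;0 0 -20 0 1;0 0 -20 0 1;-12 27 0 0 1;-12 27 0 0 1;-12 27 0 0 1;0 0 0 0 1;0 0 0 0 1;0 0 0 0 1;0 0 0 0 1")

```text
t: 12.85
tool_pos: [0.4998, -0.1345, 0.0917]
eef_rot: [-3.141, -0.001, -0.068]
ft_force: [0.7, 0.7, -0.1]
gripper_width: 0.0076
finger_force: 0.0
```

Run:
```python
from h import *
s=robot.state(); p=s['tool_pos'];print(s['t'],p,s['gripper_width'])
a=-.075;d=p[:2]-[.611,-.064];print('nest',d@[np.cos(a),np.sin(a)],d@[-np.sin(a),np.cos(a)])
im,c=snap('wrist','w6.png'); 
for o in meas(im,c,roi=(0,262,0,330)): print(o)
im,c=snap('top'); cv2.imwrite('pics/top2c.png',cv2.resize(im[140:260,310:450],None,fx=5,fy=5,interpolation=2))
```

```text
12.85 [ 0.49977178 -0.13451283  0.09169097] 0.007559483012315634
nest -0.10563202780824794 -0.07864890626578364
(0.053, [[525.4000244140625, -124.30000305175781], [557.7999877929688, -149.3000030517578], [567.4000244140625, -136.8000030517578], [535.0, -111.9000015258789]], array([ 546.4, -130.6]), array([15.8, 40.9]), 52.41)
(0.0594, [[510.70001220703125, 23.600000381469727], [620.7999877929688, -9.800000190734863], [627.5999755859375, 12.699999809265137], [517.5, 46.099998474121094]], array([569.2,  18.1]), array([ 23.5, 115. ]), 73.14)
(0.0594, [[564.2000122070312, -130.3000030517578], [636.7999877929688, -135.3000030517578], [646.0, -4.300000190734863], [573.4000244140625, 0.800000011920929]], array([605.1, -67.3]), array([131.4,  72.8]), 86.01)
```

View pics/w6.png

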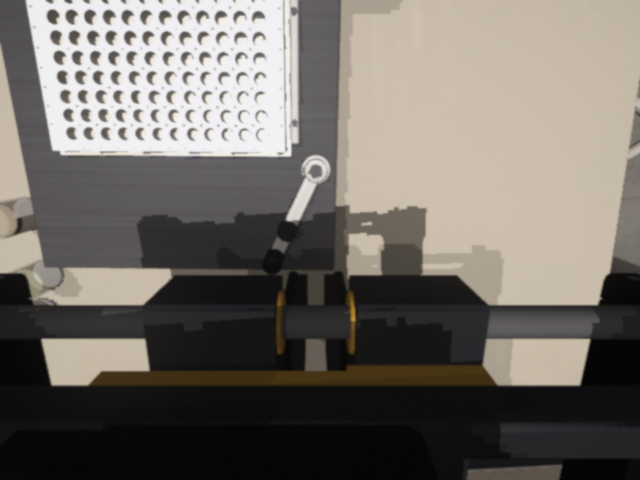

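The plate is on the fence at column 293. The post is at (272,262) and the shut fingers are to its right near (315,285). I'll lower and swing.

>>> jog_arm(steps="0 0 20 0 1;0 0 14 0 1;0 0 3 0 1;0 0 0 0 1;0.6 -6 0 0 1;0.6 -6 0 0 1;0.6 -6 0 0 1;0.8 -6.6 0 0 1;2.5 -4.5 0 0 1;2.5 -4.5 0 0 1;0 0 0 0 1")

```text
t: 13.87
tool_pos: [0.5094, -0.1012, 0.0546]
eef_rot: [-3.141, 0.0, -0.069]
ft_force: [0.2, -0.2, -0.3]
gripper_width: 0.0004
finger_force: 0.0
```

>>> jog_arm(steps="3.7 -4.5 0 0 1;3.8 -4.5 0 0 1;4.8 -3.8 0 0 1;4.7 -3.7 0 0 1;4.5 -2.8 0 0 1;2 -1.2 0 0 1;0 0 0 0 1")

```text
t: 14.45
tool_pos: [0.5346, -0.0833, 0.0545]
eef_rot: [-3.141, -0.0, -0.07]
ft_force: [-0.3, 0.4, -0.4]
gripper_width: 0.0005
finger_force: 0.0
```

Run:
```python
from h import *
s=robot.state(); p=s['tool_pos'];print(s['t'],p,s['gripper_width'],s['ft_force'])
a=-.075;d=p[:2]-[.611,-.064];print('nest',d@[np.cos(a),np.sin(a)],d@[-np.sin(a),np.cos(a)])
im,c=snap('wrist','w7.png')
for o in meas(im,c,roi=(0,262,0,520)): print(o)
```

```text
14.45 [ 0.53456069 -0.08331886  0.05450869] 0.0004706323673886937 [-0.3142493   0.44242556 -0.35536394]
nest -0.0747768639617376 -0.02499212919222748
(0.053, [[557.0999755859375, -144.39999389648438], [565.4000244140625, -144.5], [565.5, -130.3000030517578], [557.2000122070312, -130.1999969482422]], array([ 561.3, -137.4]), array([14.2,  8.3]), 89.72)
(0.053, [[634.7000122070312, -134.8000030517578], [644.0999755859375, -135.60000610351562], [644.5, -131.39999389648438], [635.0999755859375, -130.60000610351562]], array([ 639.6, -133.1]), array([4.2, 9.5]), 85.18)
(0.0594, [[565.7000122070312, -127.80000305175781], [647.0999755859375, -134.10000610351562], [657.0, -5.699999809265137], [575.5, 0.6000000238418579]], array([611.3, -66.7]), array([128.8,  81.7]), 85.6)
(0.053, [[650.4000244140625, -125.4000015258789], [654.0, -125.69999694824219], [654.7999877929688, -113.9000015258789], [651.2000122070312, -113.5999984741211]], array([ 652.6, -119.6]), array([11.8,  3.6]), 85.95)
(0.053, [[651.0999755859375, -112.4000015258789], [655.2000122070312, -112.69999694824219], [663.5, -10.600000381469727], [659.4000244140625, -10.300000190734863]], array([657.3, -61.5]), array([102.4,   4.2]), 85.36)
(0.0594, [[544.9000244140625, -144.89999389648438], [545.7999877929688, -178.60000610351562], [654.7999877929688, -175.89999389648438], [653.9000244140625, -142.1999969482422]], array([ 599.9, -160.4]), array([109. ,  33.7]), 1.39)
(0.0594, [[559.2000122070312, 19.899999618530273], [665.7999877929688, 11.399999618530273], [669.2000122070312, 53.400001525878906], [562.5999755859375, 61.900001525878906]], array([614.2,  36.6]), array([ 42.1, 106.9]), 85.42)
```

>>> jog_arm(steps="2 -1.5 0 0 1;2 -1.5 0 0 1;2 -1 0 0 1;1 -1 0 0 1;1 -1 0 0 1;0 0 0 0 1;0 0 0 0 1")

```text
t: 15.08
tool_pos: [0.5424, -0.0785, 0.0546]
eef_rot: [3.142, -0.0, -0.07]
ft_force: [-0.7, -1.3, -0.7]
gripper_width: 0.0003
finger_force: 0.4
```

>>> jog_arm(steps="1 0 0 0 1;0.8 0 0 0 1;0 0 0 0 1;0 0 0 0 1")

```text
t: 15.42
tool_pos: [0.5442, -0.0785, 0.0546]
eef_rot: [-3.141, -0.0, -0.07]
ft_force: [-0.6, -0.2, 0.1]
gripper_width: 0.001
finger_force: 0.3
```

>>> jog_arm(steps="0.8 0 0 0 1;0 0 0 0 1;0 0 0 0 1")

```text
t: 15.67
tool_pos: [0.5448, -0.0786, 0.0545]
eef_rot: [-3.142, 0.0, -0.07]
ft_force: [-2.2, -0.2, 0.1]
gripper_width: 0.0005
finger_force: 0.8
```

>>> jog_arm(steps="0.5 0 0 0 1;0 0 0 0 1;0 0 0 0 1")

```text
t: 15.92
tool_pos: [0.545, -0.0786, 0.0544]
eef_rot: [3.142, 0.001, -0.07]
ft_force: [-4.5, 0.3, 1.2]
gripper_width: 0.0006
finger_force: 1.8
```

>>> jog_arm(steps="0.3 0 0 0 1;0 0 0 0 1;0 0 0 0 1")

```text
t: 16.17
tool_pos: [0.5452, -0.0786, 0.0544]
eef_rot: [3.142, 0.001, -0.07]
ft_force: [-5.6, 0.8, 1.4]
gripper_width: 0.0005
finger_force: 2.4
```

>>> jog_arm(steps="-4 0 0 0 1;-16 0 0 0 1;-26 -6 -15 0 1;-26 -11 -30 0 1;0 0 0 0 1;0 0 0 0 1")

```text
t: 16.67
tool_pos: [0.4761, -0.0568, 0.1016]
eef_rot: [3.14, -0.005, -0.07]
ft_force: [0.7, -0.8, 0.1]
gripper_width: 0.0003
finger_force: 0.0
```

Run:
```python
from h import *
s=robot.state(); p=s['tool_pos'];print(s['t'],p)
im,c=snap('wrist','w8.png')
for o in meas(im,c,roi=(0,262,100,540)): print(o)
```

```text
16.6667 [ 0.47609252 -0.05675493  0.1015979 ]
(0.053, [[473.3999938964844, -95.5], [492.5, -96.80000305175781], [494.20001220703125, -72.9000015258789], [475.1000061035156, -71.5]], array([483.8, -84.2]), array([24. , 19.2]), 85.95)
(0.053, [[555.2999877929688, -94.0], [562.7999877929688, -95.5999984741211], [564.0999755859375, -89.4000015258789], [556.5, -87.80000305175781]], array([559.7, -91.7]), array([6.3, 7.7]), 78.3)
(0.0594, [[461.79998779296875, -112.80000305175781], [468.70001220703125, -191.39999389648438], [613.2999877929688, -178.60000610351562], [606.2999877929688, -100.0999984741211]], array([ 537.5, -145.7]), array([145.1,  78.8]), 5.04)
(0.0594, [[563.0999755859375, -127.5], [611.7999877929688, -131.0], [620.7999877929688, -2.700000047683716], [572.0999755859375, 0.699999988079071]], array([591.9, -65.1]), array([128.6,  48.9]), 85.98)
(0.0594, [[483.3999938964844, 29.399999618530273], [622.0999755859375, 16.399999618530273], [626.0999755859375, 59.79999923706055], [487.3999938964844, 72.69999694824219]], array([554.7,  44.6]), array([ 43.6, 139.3]), 84.67)
```

View pics/w8.png

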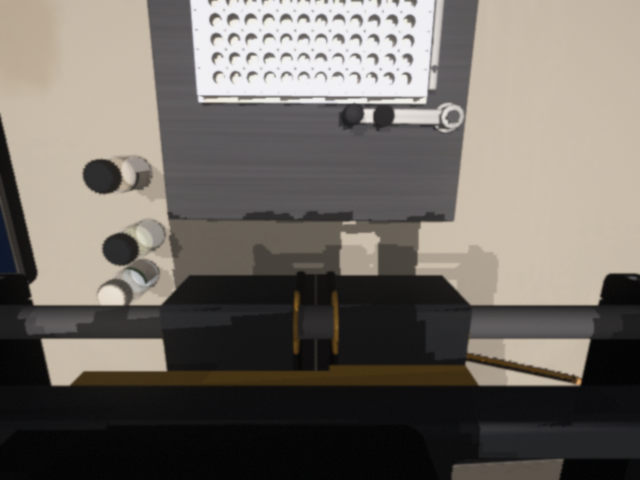

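The lever is closed: its arm is level at row 116, parallel to the plate's front edge at row 100, with the plate against the fence. The vials at (103,176), (121,248) and (115,293) are clear. I'll lower and push the carriage.

>>> jog_arm(steps="0 0 25 0 1;0 0 25 0 1;0 0 17 0 1;0 0 6 0 1;0 0 0 0 1;5 0 0 0 1;4 0 0 0 1;2 0 0 0 1;1 0 0 0 1;1 0 0 0 1;1 0 0 0 1;1 0 0 0 1")

```text
t: 17.72
tool_pos: [0.4892, -0.0578, 0.0265]
eef_rot: [3.141, 0.002, -0.07]
ft_force: [-5.5, 0.7, 3.8]
gripper_width: 0.0002
finger_force: 3.1
```

>>> jog_arm(steps="1.5 0 0 0 1;2 0 0 0 1;2.5 0 0 0 1;3 0 0 0 1;3 0 0 0 1;3.5 0 0 0 1;3.5 0 0 0 1;3.5 0 0 0 1;3.5 0 0 0 1;3.5 0 0 0 1;3.5 0 0 0 1;3.5 0 0 0 1")

```text
t: 18.72
tool_pos: [0.5253, -0.0607, 0.0264]
eef_rot: [3.141, 0.003, -0.071]
ft_force: [-6.9, -1.3, 5.6]
gripper_width: 0.0003
finger_force: 3.2
```

>>> jog_arm(steps="3.5 0 0 0 1;3.5 0 0 0 1;3.5 0 0 0 1;3.5 0 0 0 1;3.5 0 0 0 1;3.5 0 0 0 1;3.5 0 0 0 1;3.5 0 0 0 1;3.5 0 0 0 1;3.5 0 0 0 1;3.5 0 0 0 1;3.5 0 0 0 1")

```text
t: 19.72
tool_pos: [0.5672, -0.064, 0.0264]
eef_rot: [3.14, 0.003, -0.071]
ft_force: [-6.5, -1.0, 4.4]
gripper_width: 0.0002
finger_force: 3.2
```

>>> jog_arm(steps="3.5 0 0 0 1;3.5 0 0 0 1;3.5 0 0 0 1;3.5 0 0 0 1;3.5 0 0 0 1;3.5 0 0 0 1;3.5 0 0 0 1;3 0 0 0 1;2.5 0 0 0 1;2 0 0 0 1;2 0 0 0 1;1.5 0 0 0 1")

```text
t: 20.72
tool_pos: [0.6026, -0.0667, 0.0264]
eef_rot: [3.14, 0.003, -0.071]
ft_force: [-7.2, -1.2, 4.1]
gripper_width: 0.0006
finger_force: 3.1
```

>>> jog_arm(steps="1.5 0 0 0 1;1.5 0 0 0 1;1.5 0 0 0 1;1.5 0 0 0 1;1 0 0 0 1;1 0 0 0 1;1 0 0 0 1;0.5 0 0 0 1;0 0 0 0 1")

```text
t: 21.47
tool_pos: [0.6121, -0.0674, 0.0264]
eef_rot: [3.14, 0.002, -0.071]
ft_force: [-5.7, -2.4, 3.2]
gripper_width: 0.0001
finger_force: 2.7
```

>>> jog_arm(steps="0.8 0 0 0 1;0.8 0 0 0 1;0 0 0 0 1")

```text
t: 21.72
tool_pos: [0.6126, -0.0674, 0.0262]
eef_rot: [3.14, 0.005, -0.071]
ft_force: [-11.0, -1.7, 7.8]
gripper_width: 0.0003
finger_force: 5.6
```

>>> jog_arm(steps="0.8 0 0 0 1;0.8 0 0 0 1;0 0 0 0 1")

```text
t: 21.97
tool_pos: [0.6126, -0.0675, 0.0262]
eef_rot: [3.14, 0.008, -0.071]
ft_force: [-19.5, -0.7, 15.1]
gripper_width: 0.0003
finger_force: 9.7
```

The carriage is on its end stop: the force rises and it no longer moves. I'll back away and lift clear.

>>> jog_arm(steps="-3 0 0 0 1;-10 0 0 0 1;-25 0 0 0 1;-30 0 0 0 1;-30 0 -20 0 1;-20 0 -35 0 1;0 0 -35 0 1;0 0 -35 0 1;0 0 0 0 1;0 0 0 0 1;0 0 0 0 1")

```text
t: 22.88
tool_pos: [0.4986, -0.0585, 0.1513]
eef_rot: [3.141, -0.0, -0.07]
ft_force: [0.0, -0.0, -0.0]
gripper_width: 0.0003
finger_force: 0.0
```

Run:
```python
from h import *
s=robot.state(); print(s['t'],s['tool_pos'],s['ft_force'])
im,c=snap('wrist','w9.png')
g=cv2.cvtColor(im,6)
a=-.075; ex=np.array([np.cos(a),np.sin(a)]); ey=np.array([-ex[1],ex[0]])
# scan along imager x on the nest line y=+50 (free of lever) : brightness along deck plane
K=np.array(c['camera_matrix']);T=np.linalg.inv(np.array(c['world_from_camera']))
def px(P): q=T[:3,:3]@P+T[:3,3]; return K[:2,:2]@(np.array([q[0],-q[1]])/-q[2])+K[:2,2]
for y in(.04,-.05):
  for x in np.arange(-.02,.08,.004):
    P=np.r_[np.array([.611,-.064])+ex*x+ey*y,.045]; u=px(P).round().astype(int); print(round(x*1000),g[u[1],u[0]] if 0<=u[1]<480 else None,end=' | ')
  print()
```

```text
22.8833 [ 0.49861738 -0.05852547  0.15126026] [ 0.00376496 -0.03432371 -0.02497418]
-20 194 | -16 193 | -12 193 | -8 191 | -4 183 | 0 162 | 4 78 | 8 75 | 12 45 | 16 98 | 20 95 | 24 97 | 28 97 | 32 95 | 36 92 | 40 95 | 44 95 | 48 91 | 52 None | 56 None | 60 None | 64 None | 68 None | 72 None | 76 None | 
-20 194 | -16 193 | -12 194 | -8 192 | -4 184 | 0 164 | 4 74 | 8 82 | 12 44 | 16 97 | 20 94 | 24 99 | 28 98 | 32 93 | 36 97 | 40 95 | 44 91 | 48 91 | 52 None | 56 None | 60 None | 64 None | 68 None | 72 None | 76 None |
```

The deck's front edge sits 13 mm in front of the old nest point, as expected for a carriage that is home. The arm is clear, so I'm handing in.

```bash
python3 -c "
from h import *
print(workorder.finish_job())"
```

```text
the job is handed in; nothing more can be done
None
```

The plate is square and hard against the back stop and side fence, the lever is closed, and the carriage is fully in; the job was handed in at about 23 s with the arm clear, though the carriage may have crept about 1 mm while I seated the plate, before the lever was closed.

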